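Fetch a tin from under the wire shelf with a reacher

TASK

The red tin has ended up under the low wire shelf: fetch it out with the reacher. Take the reacher by its grip and trigger, slide its open jaws under the shelf around the red tin, squeeze the trigger so that the jaws close on it, and draw it out until it stands wholly in front of the shelf; then let go of the trigger, leaving the tin standing and the reacher lying on the bench with its jaws open. Do not touch the red tin with the robot itself, and leave the green and blue tins where they are.

Things in the scene. Friction and masses are not known exactly. Their poses are not given: they have to be found in the camera images.
- reacher_grip (a point): Middle of the hand grip, 24 mm up, of a reacher 475 mm long, 48 mm high, 0.2 kg, lying on its side. x: along the tube to the jaws; y: from the black fixed grip (outer face y = -29 mm) to the yellow trigger (outer face +29 mm); z up. Both faces are flat and upright; take them from above at x = -35 to 35 mm (guards 8 mm proud at both ends). It slides easily on the bench; slide it, do not lift.
- reacher_jaws (a point): Middle of the space between the yellow jaws, 385 mm from reacher_grip along the same x axis, 22 mm up, same axes. Open, the jaws are two parallel arms 26 mm high, 104 mm apart inside, 120 mm over all, reaching 35 mm ahead of this point; a rubber stop stands 40 mm behind it. Squeezed, both swing in and hold a tin that stands within 13 mm of this point.
- trigger (a joint): Travel (m) of the trigger straight towards the fixed grip: 0 = released, jaws open, 58 mm over grip and trigger; 0.014 = fully in, jaws shut; about 0.011 with a tin between them. Its spring takes 7 N to start and 12 N fully in: closing the hand to 54 mm holds the reacher with its jaws still open, about 30 N of grip closes them firmly.
- red_tin_center (a point): Centre of the red-labelled tin, with a red lid disc, standing upright under the shelf: 53 mm diameter, 58 mm high, 0.18 kg; the centre is 29 mm above the bench. z axis: the tin's own axis.
- green_tin_center (a point): Centre of a green-labelled tin of the same size under the shelf, to be left alone. The three tins stand in a row about 110 mm apart, in any order.
- blue_tin_center (a point): Centre of a blue-labelled tin of the same size under the shelf, to be left alone.
- rack: Low fixed wire-mesh shelf, blue uprights, orange beams, 340 mm deep (x), 500 mm wide (y), 170 mm high, 225 mm with the crates on its rear half. Origin: middle of its footprint at bench level. Its open front faces its -x: front edge at x = -170 mm. The gap below is 100 mm high, and 440 mm wide between the uprights. The tins stand 110 to 140 mm in from the front edge.
Mind the look-alikes: they are no part of the job. What is meant by the part that bears red_tin_center is not white, and is the smaller of those in its own colour.

How it is judged:
By the outcome, as a careful person would: the job done as asked, in the order asked, and still so for the second after the job is handed in, with the robot touching nothing.
It also fails if it takes over 45 s, if anything falls off the work surface, if the arm or the gripper's body presses on something with over 40 N, if the wrist force passes 120 N, or if a joint passes its speed limit or range.

ROBOT

A 6-joint arm with a two-finger parallel gripper is mounted at the origin on the work surface. World frame = base frame: x ahead of the robot, y to its left, z up, the work surface at z = 0. Lengths are in m, angles in rad, forces in N, time in s.
With the tool pointing down it reaches from about 0.3 to 0.75 m from the base axis. Payload 8.5 kg.
Tool frame: the origin (TCP) lies midway between the tips of the shut fingers; the grasp point (between the pads) lies 19 mm behind it (env.grasp_offset is the distance from the TCP to the grasp point, in m); z points along the fingers, y is the line along which they close (so a half turn about z gives the same grasp; the last joint's range is limited). The gripper opens to 85 mm and grips with 20 to 120 N. Pads are 22 mm wide; open, the fingers measure 114 mm over their backs; the gripper's body (76 mm by 85 mm) begins 54 mm behind the grasp point. The pads swing forward as they close: fully open they stand 13 mm farther back than shut.
Start: joints at [0.923, 0.381, 1.297, -0, 1.464, -0.215], TCP at [0.231, 0.499, 0.231] pointing down, gripper open.
Joint ranges: [-3.11, 3.11], [-0.89, 2.33], [0.22, 2.48], [-1.42, 4.56], [0.17, 2.85], [-2.88, 2.88]. Speed limits (rad/s): [2.39, 2.39, 3.14, 3.14, 3.14, 3.14].

INTERFACE

Orientations are given as a 3x3 rotation matrix whose columns are the frame's x, y, z axes.
In Python, from workcell import env, eyes gives the robot as it stands. The module is installed in compiled form; this text tells all that it offers.
- The arm moves only by the tool apply_moves, never from a script. Its argument "targets" is a list of rows, each an object with "angular": the turn, a rotation vector about the tool's x, y, z in rad, a list of three; "dp": the shift along the tool's x, y, z in m, a list of three; "hand": the gripper command: -1 is shut, 1 is fully open, values between are in proportion. In form: [{"angular": [wx, wy, wz], "dp": [dx, dy, dz], "hand": hand}, ...]. A call has 1 to 20 rows; each row shifts and turns the commanded pose from where the row before left it, along the tool's axes as they then stand; what a row does not reach is not made up. A row lasts 1/10 s, in which the tool goes at most 50 mm and 8.59 degrees, less where a joint would pass 70% of its speed; a pose out of reach is approached as far as the arm can. A call is refused whole if a number of a shift passes 0.05 or a number of a turn 0.15, either way. A call with a gripper value outside its range is refused whole. The fingers move at their own pace and stop on an object; "newtons" is the grip in N (left out, the last holds). Time passes only in rows, so rows that do not move let the fingers close. It gives the time, the measured TCP pose, the force, the opening and the grip force at its end, in the units of the state.
- env.get_state(): the state, without advancing time (a new reading comes with each control period).
- eyes.read_camera(name): name is "scene" or "top" or "wrist"; returns the picture (420x560x3 uint8, red, green, blue); there is no depth.
- eyes.camera_params(name): a dict with "K" (3x3 intrinsics, pixels), "R" (3x3) and "t" (3): a world point X has camera coordinates R X + t. Camera axes: x right, y down, z forward; pixel columns grow to the right and rows downward; lengths in m; the calibration is good to about 2 mm. The wrist camera is an equidistant fisheye: a pixel r from the principal point sees the ray r / f radians off the axis. A picture is of the moment at which its call begins: read the wrist's pose just before it. camera_params takes no time and is no camera call; for the wrist camera it gives the pose at the moment of the call.
- env.hand_in(): hands the job in; it is judged then, once.
The state is a dict: "t": time; "joints": joint angles; "joint_vel": joint speeds; "tau": joint torques, N m; "eef_pos": TCP position; "orientation": TCP orientation; "wrist_force": force on the tool from outside, world axes, zero at the start; "wrist_torque": the same for the moment, N m; "opening": opening from 0.0 (shut) to 1.0 (fully open); "gripper_force": force on a finger pad.
Only numpy, scipy, OpenCV 4.12 (cv2) and the standard library are available. Lean on these libraries where they do the work, as an engineer would, in place of code of your own. Each camera call takes 0.05 s, during which the arm holds its last target. There are 200 camera calls.

## Working session

There is one attempt and no reset: what is moved stays moved. The work goes in short steps, Python scripts to look and compute and a tool call to move; the robot and the scene stay as the last step left them, time stands still between calls to the robot, and variables do not carry over. Pictures are saved under pics/ and viewed, at most 10 in all, crops included, and the job is handed in when it is done.

Besides the shell and the picture viewer there is one more tool, called by a JSON object that holds its "method" and its "body", one argument or row to a line. apply_moves: Moves the arm, as the interface text tells. Its arguments: {"type":"object","properties":{"targets":{"type":"array","items":{"type":"object","properties":{"angular":{"type":"array","items":{"type":"number"}},"dp":{"type":"array","items":{"type":"number"}},"hand":{"type":"number"}}}},"newtons":{"type":"number"}},"required":["targets"]}

```bash
mkdir -p pics; cat > h.py <<'E'
import numpy as np, cv2
from workcell import env, eyes
def ray(name,px,P=None):
    P=P or eyes.camera_params(name);K,R,t=map(np.array,(P['K'],P['R'],P['t']))
    d=R.T@np.linalg.inv(K)@np.array([px[0],px[1],1.]);return -R.T@t,d
def plane(name,px,z):
    o,d=ray(name,px);return o+d*(z-o[2])/d[2]
def proj(name,X):
    P=eyes.camera_params(name);c=np.array(P['R'])@np.array(X)+np.array(P['t']);q=np.array(P['K'])@c;return q[:2]/q[2]
E
python3 - <<'E'
from h import *
for n in('scene','top'):
    im=eyes.read_camera(n);np.save(n+'.npy',im);cv2.imwrite(f'pics/{n}0.png',im[:,:,::-1])
    P=eyes.camera_params(n);R=np.array(P['R']);print(n,P['K'],-R.T@np.array(P['t']),R.round(3))
s=env.get_state();print(s['t'],s['orientation'],s['opening'],env.grasp_offset)
E
```

```text
scene [[411.90613015   0.         285.84992872]
 [  0.         411.90613015 202.03640022]
 [  0.           0.           1.        ]] [ 1.0798156  -0.40601608  0.90934923] [[ 0.456  0.89   0.001]
 [ 0.725 -0.372 -0.58 ]
 [-0.516  0.265 -0.815]]
top [[415.13195898   0.         287.47599566]
 [  0.         415.13195898 208.152425  ]
 [  0.           0.           1.        ]] [ 0.3765124  -0.10964514  1.32892351] [[-0.01  -1.    -0.004]
 [-0.992  0.01  -0.122]
 [ 0.122  0.003 -0.993]]
0.1 [[-9.07792381e-01  4.19419046e-01 -8.11098089e-04]
 [ 4.19419735e-01  9.07791778e-01 -1.08361331e-03]
 [ 2.81820117e-04 -1.32388645e-03 -9.99999084e-01]] 0.9961241373957773 0.0187
```

View pics/scene0.png

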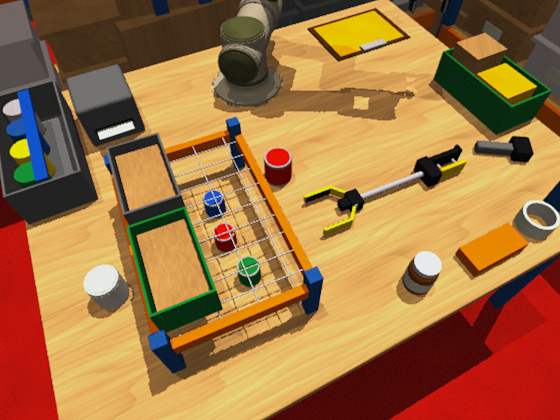

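View pics/top0.png

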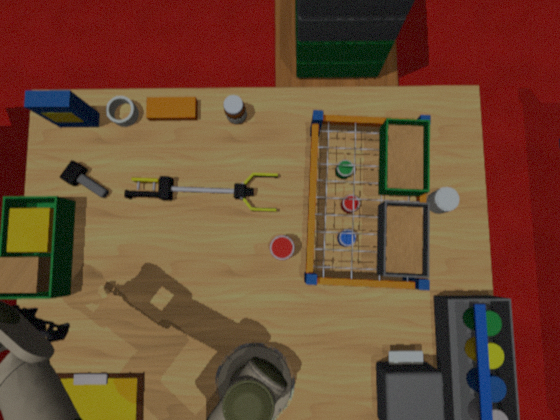

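Top view: the reacher lies with its grip at about (145,188) and jaws at about (262,193), pointing image right (world −y). The target, the small red tin under the mesh, is at (350,204), between green (345,169) and blue (347,239). The big red tin at (281,247) is the decoy. The rack front is the orange beam at column ~313.

```bash
python3 - <<'E'
from h import *
im=np.load('top.npy');hsv=cv2.cvtColor(im,cv2.COLOR_RGB2HSV)
c=im[155:275,110:310][:,:,::-1];c2=im[100:300,300:440][:,:,::-1]
cv2.imwrite('pics/c1.png',cv2.resize(c,None,fx=4,fy=4,interpolation=cv2.INTER_CUBIC))
def comps(name,lo,hi,box,z,mn=12):
    im=np.load(name+'.npy');hsv=cv2.cvtColor(im,cv2.COLOR_RGB2HSV)
    m=cv2.inRange(hsv,lo,hi)
    if lo[0]==0: m|=cv2.inRange(hsv,(172,)+lo[1:],(180,255,255))
    k=np.zeros_like(m);x0,y0,x1,y1=box;k[y0:y1,x0:x1]=m[y0:y1,x0:x1]
    k=cv2.morphologyEx(k,cv2.MORPH_CLOSE,np.ones((3,3)))
    n,l,s,ce=cv2.connectedComponentsWithStats(k)
    for i in range(1,n):
        if s[i,4]>=mn: print(name,s[i],ce[i].round(1),'mid',plane(name,(s[i,0]+s[i,2]/2-.5,s[i,1]+s[i,3]/2-.5),z).round(4),'c',plane(name,ce[i],z).round(4))
print('yellow');comps('top',(22,150,100),(35,255,255),(110,160,310,230),.035)
comps('scene',(22,150,100),(35,255,255),(295,120,480,250),.035)
for nm,lo,hi in(('red',(0,150,70),(7,255,255)),('green',(45,90,50),(85,255,255)),('blue',(100,120,60),(125,255,255))):
    print(nm);comps('top',lo,hi,(322,140,374,262),.058);comps('scene',lo,hi,(195,185,265,290),.05)
print('uprights');comps('top',(100,100,30),(125,255,255),(300,100,440,295),.17)
comps('scene',(100,100,30),(125,255,255),(95,110,330,380),.17)
E
```

```text
yellow
top [244 173  34  11 105] [259.6 175.4] mid [ 0.6328 -0.0216  0.035 ] c [ 0.6411 -0.0188  0.035 ]
top [131 177  27   5 106] [144.3 179.2] mid [0.6334 0.348  0.035 ] c [0.6329 0.3472 0.035 ]
top [243 198  34  14 127] [258.6 207.3] mid [ 0.5481 -0.0183  0.035 ] c [ 0.5394 -0.0155  0.035 ]
scene [440 159  27  13 122] [453. 165.] mid [0.6257 0.3507 0.035 ] c [0.6256 0.3506 0.035 ]
scene [304 185  42  13 161] [324.5 190.5] mid [ 0.5408 -0.0135  0.035 ] c [ 0.5394 -0.0128  0.035 ]
scene [323 205  33  26 183] [342.3 220.3] mid [ 0.6304 -0.0233  0.035 ] c [ 0.6415 -0.0204  0.035 ]
red
top [341 197  11  13  81] [347.6 203.1] mid [ 0.547  -0.2871  0.058 ] c [ 0.5468 -0.2921  0.058 ]
top [355 201   3   7  16] [355.8 203.4] mid [ 0.5436 -0.3179  0.058 ] c [ 0.5454 -0.3171  0.058 ]
scene [215 224  22  28 405] [224.3 237.5] mid [ 0.5626 -0.3038  0.05  ] c [ 0.5612 -0.3065  0.05  ]
green
top [339 161  13  13 128] [344.8 167.3] mid [ 0.6604 -0.287   0.058 ] c [ 0.6593 -0.2864  0.058 ]
scene [195 234  21  56 268] [204.  264.6] mid [ 0.6007 -0.3707  0.05  ] c [ 0.6072 -0.3756  0.05  ]
scene [23
[... 589 characters left out ...]
7  ]
top [305 273  12  11 117] [310.6 278.2] mid [ 0.3245 -0.1681  0.17  ] c [ 0.3239 -0.1684  0.17  ]
top [409 278  20  12 144] [421.2 283.3] mid [ 0.3068 -0.4646  0.17  ] c [ 0.3074 -0.472   0.17  ]
scene [226 117  19  52 415] [234.7 140.8] mid [ 0.3948 -0.1945  0.17  ] c [ 0.3891 -0.1928  0.17  ]
scene [104 155   8  18  60] [107.2 162.3] mid [ 0.3202 -0.4889  0.17  ] c [ 0.3161 -0.4886  0.17  ]
scene [204 191  21  26 399] [213.8 203.3] mid [ 0.543  -0.3076  0.17  ] c [ 0.5424 -0.3078  0.17  ]
scene [302 267  21  47 641] [312.4 289.2] mid [ 0.8181 -0.2151  0.17  ] c [ 0.8171 -0.2137  0.17  ]
scene [148 329  38  44 800] [165.7 350.8] mid [ 0.8004 -0.4974  0.17  ] c [ 0.8003 -0.4987  0.17  ]
```

View pics/c1.png

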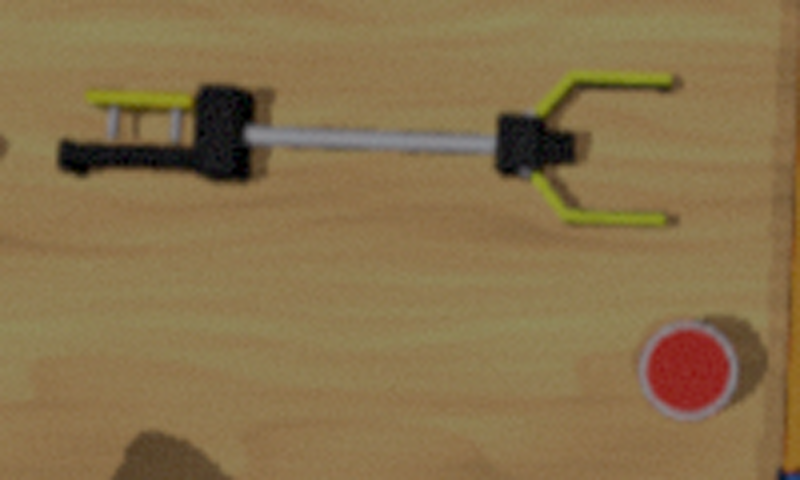

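The crop shows the trigger (yellow) on the image-top side. The tube runs from crop (250,133) to (495,144), and the jaw arms are near crop rows 79 and 218 with tips at column ~676.

```bash
cat >> h.py <<'E'
def reacher(im):
    "pose from top view: tube line + jaw tips; returns jaw point, grip point, axis"
    hsv=cv2.cvtColor(im,cv2.COLOR_RGB2HSV);P=lambda c,r,z:plane('top',(c,r),z)[:2]
E
python3 - <<'E'
from h import *
im=np.load('top.npy').astype(int)
pts=[]
for c in range(176,230):
    col=im[180:200,c];w=np.clip(col[:,2]-col[:,0]*.75-col.min()*0,0,None)  # bluish-grey vs wood
    w=np.where(w>0.35*w.max(),w,0); pts.append((c,180+(w*np.arange(20)).sum()/w.sum()))
p=np.array(pts);W=np.array([plane('top',q,.030)[:2] for q in p])
vx=cv2.fitLine(W.astype(np.float32),cv2.DIST_HUBER,0,.01,.01).ravel();d=vx[:2]*(-np.sign(vx[1]));print('tube axis',d,'pt',vx[2:],p[0],p[-1])
# jaw tips ~ crop col 678
f=lambda cx,cy,z:plane('top',(110+cx/4-.4,155+cy/4-.4),z)[:2]
a,b=f(676,80,.035),f(676,219,.035);print('tips',a,b,np.linalg.norm(a-b))
tip=(a+b)/2;jaw=tip-.035*d;grip=jaw-.385*d;n=np.array([-d[1],d[0]])
print('jaw',jaw,'grip',grip,'grip via tube y-off',(vx[2:]-grip)@n,'jaw->trig mid',[(f(142,y,.048)) for y in(99,156)])
tr=plane('top',(144.3,179.2),.045)[:2]-grip;print('trigger in frame',tr@d,tr@n)
s=env.get_state();R=np.array(s['orientation']);print('grip rel in tool',R.T@(np.r_[grip,.006]-s['eef_pos']),'axis ang',np.degrees(np.arctan2(d[1],d[0])))
red=plane('top',(349.2,203),.058)[:2];print('red',red,'in reacher frame rel jaw',(red-jaw)@d,(red-jaw)@n)
for c,xy in(('g',(344.8,167.3)),('b',(346.2,238.2))):
    q=plane('top',xy,.058)[:2]-jaw;print(c,q@d,q@n)
E
```

```text
tube axis [-0.05031828 -0.9987332 ] pt [0.599254   0.17524004] [176.         188.53222836] [229.         190.47069597]
tips [ 0.64315992 -0.07906382] [ 0.53213824 -0.07828554] 0.11102440495667981
jaw [ 0.58941022 -0.04371902] grip [0.60878275 0.34079326] grip via tube y-off -0.0011863168732220803 jaw->trig mid [array([0.62966908, 0.33991526]), array([0.58437745, 0.33845344])]
trigger in frame -0.0038143474890302547 0.02182101442722573
grip rel in tool [-0.40983427  0.01525495  0.22461319] axis ang -92.88424
red [ 0.54691992 -0.29696741] in reacher frame rel jaw 0.25506562497219465 -0.02969345243967984
g 0.23881423480022673 0.08216163494524491
b 0.2483629120308842 -0.13858687562453537
```

{"method": "apply_moves", "body": {
  "targets": [
    {"angular": [0,0,0.1485],"dp": [0,0,0],"hand": 1},
    {"angular": [0,0,0.1485],"dp": [0,0,0],"hand": 1},
    {"angular": [0,0,0.1485],"dp": [0,0,0],"hand": 1},
    {"angular": [0,0,0.1485],"dp": [0,0,0],"hand": 1},
    {"angular": [0,0,0.1485],"dp": [0,0,0],"hand": 1},
    {"angular": [0,0,0.1485],"dp": [0,0,0],"hand": 1},
    {"angular": [0,0,0.1485],"dp": [0,0,0],"hand": 1},
    {"angular": [0,0,0.1485],"dp": [0,0,0],"hand": 1},
    {"dp": [-0.0116,0.0321,0],"angular": [0,0,0],"hand": 1},
    {"dp": [-0.0116,0.0321,0],"angular": [0,0,0],"hand": 1},
    {"dp": [-0.0116,0.0321,0],"angular": [0,0,0],"hand": 1},
    {"dp": [-0.0116,0.0321,0],"angular": [0,0,0],"hand": 1},
    {"dp": [-0.0116,0.0321,0],"angular": [0,0,0],"hand": 1},
    {"dp": [-0.0116,0.0321,0],"angular": [0,0,0],"hand": 1},
    {"dp": [-0.0116,0.0321,0],"angular": [0,0,0],"hand": 1},
    {"dp": [-0.0116,0.0321,0],"angular": [0,0,0],"hand": 1},
    {"dp": [-0.0116,0.0321,0],"angular": [0,0,0],"hand": 1},
    {"dp": [-0.0116,0.0321,0],"angular": [0,0,0],"hand": 1},
    {"dp": [-0.0116,0.0321,0],"angular": [0,0,0],"hand": 1},
    {"dp": [-0.0116,0.0321,0],"angular": [0,0,0],"hand": 1}
  ]
}}

```text
t: 2.1
eef_pos: [0.6095, 0.3402, 0.2308]
orientation: [[0.05, 0.999, -0.001], [0.999, -0.05, -0.0], [-0.0, -0.001, -1.0]]
wrist_force: [-0.9, 0.8, 0.2]
opening: 1.001
gripper_force: 0.0
```

```bash
cat > rel.py <<'E'
from h import *
import sys
def rel(x,y,z,ang=-92.88):
    s=env.get_state();R=np.array(s['orientation'])
    a=np.radians(ang);yt=np.array([-np.sin(a),np.cos(a),0]);z_=np.array([0,0,-1.]);T=np.c_[np.cross(yt,z_),yt,z_]
    print('t',s['t'],'tcp',np.round(s['eef_pos'],4),'dp',(R.T@(np.array([x,y,z])-s['eef_pos'])).round(4),'rot',cv2.Rodrigues(R.T@T)[0].ravel().round(4),'F',np.round(s['wrist_force'],1),'open',round(s['opening'],3),'g',s['gripper_force'],'vel',np.abs(s['joint_vel']).max().round(3),'j',np.round(s['joints'],2))
rel(*map(float,sys.argv[1:]))
E
python3 rel.py 0.609 0.341 0.006
```

```text
t 2.1 tcp [0.6095 0.3402 0.2308] dp [ 0.0008 -0.0003  0.2248] rot [-0.001   0.0003  0.0002] F [-0.9  0.8  0.2] open 1.001 g 0.0 vel 0.801 j [0.34 0.66 0.81 0.   1.67 0.39]
```

{"method": "apply_moves", "body": {
  "targets": [
    {"dp": [0,0,0.03],"angular": [0,0,0],"hand": 1},
    {"dp": [0,0,0.03],"angular": [0,0,0],"hand": 1},
    {"dp": [0,0,0.03],"angular": [0,0,0],"hand": 1},
    {"dp": [0,0,0.03],"angular": [0,0,0],"hand": 1},
    {"dp": [0,0,0.03],"angular": [0,0,0],"hand": 1},
    {"dp": [0,0,0.02],"angular": [0,0,0],"hand": 1},
    {"dp": [0,0,0.015],"angular": [0,0,0],"hand": 1},
    {"dp": [0,0,0.015],"angular": [0,0,0],"hand": 1},
    {"dp": [0,0,0.015],"angular": [0,0,0],"hand": 1},
    {"dp": [0,0,0.009],"angular": [0,0,0],"hand": 1},
    {"dp": [0,0,0],"angular": [0,0,0],"hand": 1}
  ]
}}

```text
t: 3.2
eef_pos: [0.6079, 0.3408, 0.006]
orientation: [[0.05, 0.999, -0.002], [0.999, -0.05, -0.001], [-0.001, -0.002, -1.0]]
wrist_force: [-0.3, 0.4, 0.3]
opening: 0.993
gripper_force: 0.0
```

```bash
python3 rel.py 0.609 0.341 0.006; python3 - <<'E'
from h import *
im=eyes.read_camera('scene');cv2.imwrite('pics/s1.png',cv2.resize(im[100:260,290:500][:,:,::-1],None,fx=3.5,fy=3.5,interpolation=cv2.INTER_CUBIC))
E
```

```text
t 3.2 tcp [0.6079 0.3408 0.006 ] dp [ 0.0002  0.0011 -0.    ] rot [-0.0019  0.0008  0.0003] F [-0.3  0.4  0.3] open 0.993 g 0.0 vel 0.026 j [0.34 0.84 1.11 0.   1.19 0.39]
```

View pics/s1.png

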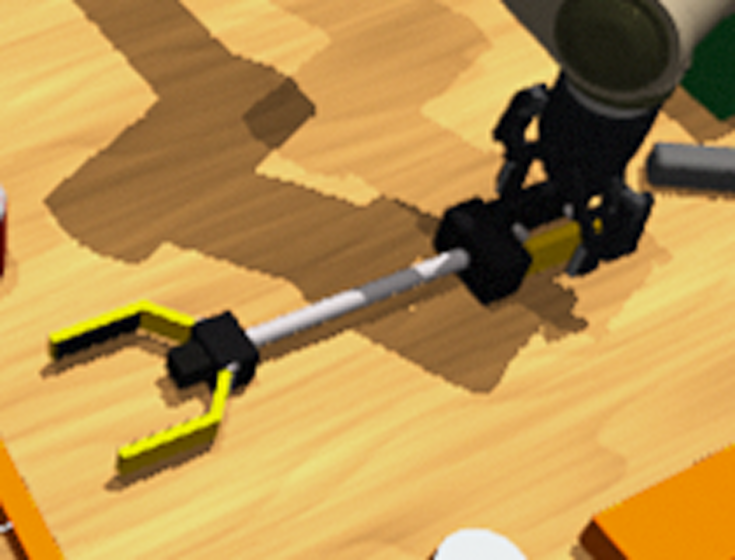

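Fingers straddle the grip and trigger with no contact: tips near crop (586,260), jaws open at left. I'll close to 54 mm.

{"method": "apply_moves", "body": {
  "newtons": 30,
  "targets": [
    {"dp": [0,0.001,0],"angular": [0,0,0],"hand": 0.5},
    {"dp": [0,0,0],"angular": [0,0,0],"hand": 0.4},
    {"dp": [0,0,0],"angular": [0,0,0],"hand": 0.27},
    {"dp": [0,0,0],"angular": [0,0,0],"hand": 0.27},
    {"dp": [0,0,0],"angular": [0,0,0],"hand": 0.27},
    {"dp": [0,0,0],"angular": [0,0,0],"hand": 0.27}
  ]
}}

```text
t: 3.85
eef_pos: [0.6091, 0.3412, 0.0088]
orientation: [[0.05, 0.999, 0.0], [0.999, -0.05, 0.0], [0.0, 0.0, -1.0]]
wrist_force: [-5.7, -0.6, 6.3]
opening: 0.638
gripper_force: 10.8
```

```bash
python3 rel.py 0.609 0.341 0.006; python3 - <<'E'
from h import *
im=eyes.read_camera('top');np.save('top1.npy',im)
hsv=cv2.cvtColor(im,cv2.COLOR_RGB2HSV);m=cv2.inRange(hsv,(22,150,100),(35,255,255));m[:,:235]=0;m[:160]=0;m[240:]=0;m[:,310:]=0
n,l,s,c=cv2.connectedComponentsWithStats(m)
print([ (s[i],c[i].round(1)) for i in range(1,n) if s[i,4]>20])
E
```

```text
t 3.85 tcp [0.6091 0.3412 0.0088] dp [-0.0002 -0.0001  0.0028] rot [ 0.     -0.0005  0.0003] F [-5.7 -0.6  6.3] open 0.638 g 10.789814740419388 vel 0.002 j [0.34 0.84 1.11 0.   1.2  0.39]
[(array([244, 174,  35,  10,  96], dtype=int32), array([260.1, 177.3])), (array([243, 197,  35,  12, 122], dtype=int32), array([259., 205.]))]
```

{"method": "apply_moves", "body": {
  "targets": [
    {"dp": [0,-0.005,-0.002],"angular": [0,0,0],"hand": 0.27},
    {"dp": [0,-0.01,0],"angular": [0,0,0],"hand": 0.27},
    {"dp": [0,-0.01,0],"angular": [0,0,0],"hand": 0.27},
    {"dp": [0,-0.005,0],"angular": [0,0,0],"hand": 0.27},
    {"dp": [-0.01,0,0],"angular": [0,0,0],"hand": 0.27},
    {"dp": [-0.02,0,0],"angular": [0,0,0],"hand": 0.27},
    {"dp": [-0.02,0,0],"angular": [0,0,0],"hand": 0.27},
    {"dp": [-0.02,0,0],"angular": [0,0,0],"hand": 0.27},
    {"dp": [-0.02,0,0],"angular": [0,0,0],"hand": 0.27},
    {"dp": [-0.02,0,0],"angular": [0,0,0],"hand": 0.27},
    {"dp": [-0.02,0,0],"angular": [0,0,0],"hand": 0.27},
    {"dp": [-0.02,0,0],"angular": [0,0,0],"hand": 0.27},
    {"dp": [-0.01,0,0],"angular": [0,0,0],"hand": 0.27},
    {"dp": [0,0,0],"angular": [0,0,0],"hand": 0.27}
  ]
}}

```text
t: 5.3
eef_pos: [0.5716, 0.1813, 0.0094]
orientation: [[0.052, 0.999, -0.0], [0.999, -0.052, -0.0], [-0.0, -0.0, -1.0]]
wrist_force: [0.3, -0.3, -1.4]
opening: 0.636
gripper_force: 8.3
```

```bash
python3 rel.py 0.609 0.341 0.006; python3 - <<'E'
from h import *
a=eyes.read_camera('top');b=eyes.read_camera('scene');np.save('top2.npy',a);np.save('sc2.npy',b)
A=cv2.resize(a[140:260,225:375],None,fx=2.6,fy=2.6,interpolation=cv2.INTER_CUBIC);B=cv2.resize(b[140:300,190:350],(400,400),interpolation=cv2.INTER_CUBIC)
A=cv2.copyMakeBorder(A,0,400-A.shape[0],0,0,0);cv2.imwrite('pics/m2.png',np.hstack([A,B])[:,:,::-1])
E
```

```text
t 5.3 tcp [0.5716 0.1813 0.0094] dp [0.1614 0.029  0.0034] rot [-0.      0.0001 -0.0017] F [ 0.3 -0.3 -1.4] open 0.636 g 8.312042355537415 vel 0.034 j [ 0.11  0.7   1.43 -0.    1.01  0.16]
```

View pics/m2.png

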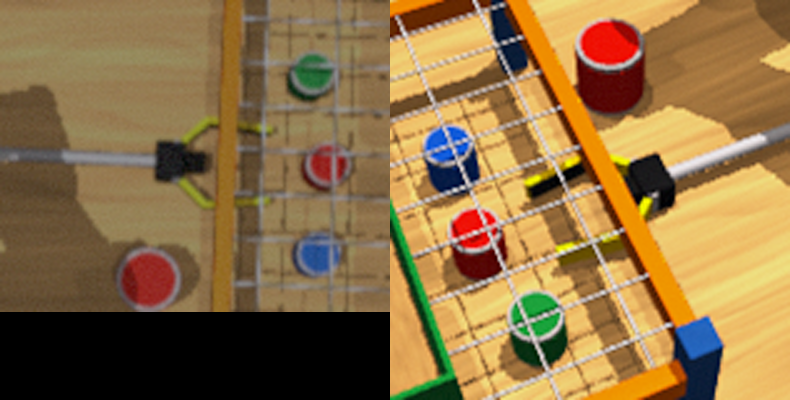

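Left, top view: the jaw tips at (272,129) and (270,201) straddle the line to the red lid at (327,165). Right, scene view: the jaws are under the beam and pointing at the red tin. About 96 mm remain.

{"method": "apply_moves", "body": {
  "targets": [
    {"dp": [-0.01,0,0],"angular": [0,0,0],"hand": 0.27},
    {"dp": [-0.015,0,0],"angular": [0,0,0],"hand": 0.27},
    {"dp": [-0.015,0,0],"angular": [0,0,0],"hand": 0.27},
    {"dp": [-0.015,0,0],"angular": [0,0,0],"hand": 0.27},
    {"dp": [-0.015,0,0],"angular": [0,0,0],"hand": 0.27},
    {"dp": [-0.015,0,0],"angular": [0,0,0],"hand": 0.27},
    {"dp": [-0.011,0,0],"angular": [0,0,0],"hand": 0.27},
    {"dp": [0,0,0],"angular": [0,0,0],"hand": 0.27}
  ]
}}

```text
t: 6.2
eef_pos: [0.5667, 0.0851, 0.0093]
orientation: [[0.052, 0.999, -0.0], [0.999, -0.052, -0.0], [-0.0, -0.0, -1.0]]
wrist_force: [0.2, -0.4, -0.9]
opening: 0.636
gripper_force: 8.3
```

```bash
python3 rel.py 0.609 0.341 0.006; python3 - <<'E'
from h import *
a=eyes.read_camera('top');b=eyes.read_camera('scene')
A=cv2.resize(a[140:260,225:375],None,fx=2.6,fy=2.6,interpolation=cv2.INTER_CUBIC);B=cv2.resize(b[140:300,190:350],(400,400),interpolation=cv2.INTER_CUBIC)
A=cv2.copyMakeBorder(A,0,400-A.shape[0],0,0,0);cv2.imwrite('pics/m3.png',np.hstack([A,B])[:,:,::-1])
E
```

```text
t 6.2 tcp [0.5667 0.0851 0.0093] dp [0.2577 0.0289 0.0033] rot [-0.0001  0.0002 -0.0016] F [ 0.2 -0.4 -0.9] open 0.636 g 8.299280405044556 vel 0.035 j [-0.06  0.67  1.51 -0.    0.96 -0.01]
```

View pics/m3.png

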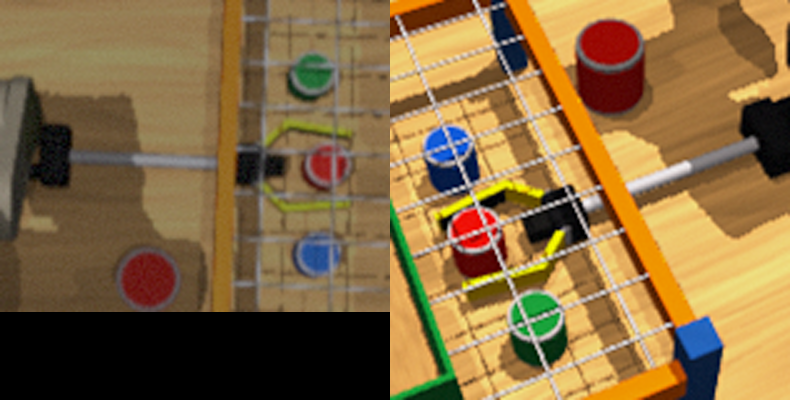

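The red tin stands between the jaws, centred both ways: the lid is at (327,165), arms at rows 133 and 206, tips at column 353. Squeezing now.

{"method": "apply_moves", "body": {
  "newtons": 32,
  "targets": [
    {"dp": [0,0,0],"angular": [0,0,0],"hand": 0.2},
    {"dp": [0,0,0],"angular": [0,0,0],"hand": 0.15},
    {"dp": [0,0,0],"angular": [0,0,0],"hand": 0.1},
    {"dp": [0,0,0],"angular": [0,0,0],"hand": 0.0},
    {"dp": [0,0,0],"angular": [0,0,0],"hand": -0.3},
    {"dp": [0,0,0],"angular": [0,0,0],"hand": -0.3},
    {"dp": [0,0,0],"angular": [0,0,0],"hand": -0.3},
    {"dp": [0,0,0],"angular": [0,0,0],"hand": -0.3}
  ]
}}

```text
t: 7.1
eef_pos: [0.5662, 0.0873, 0.0099]
orientation: [[0.05, 0.999, -0.001], [0.999, -0.05, 0.0], [-0.0, -0.001, -1.0]]
wrist_force: [-5.0, -1.4, 5.7]
opening: 0.574
gripper_force: 33.2
```

```bash
python3 rel.py 0.609 0.341 0.006; python3 - <<'E'
from h import *
a=eyes.read_camera('top');b=eyes.read_camera('scene')
A=cv2.resize(a[140:260,225:375],None,fx=2.6,fy=2.6,interpolation=cv2.INTER_CUBIC);B=cv2.resize(b[140:300,190:350],(400,400),interpolation=cv2.INTER_CUBIC)
A=cv2.copyMakeBorder(A,0,400-A.shape[0],0,0,0);cv2.imwrite('pics/m4.png',np.hstack([A,B])[:,:,::-1])
E
```

```text
t 7.1 tcp [0.5662 0.0873 0.0099] dp [0.2555 0.0301 0.0039] rot [-0.0006  0.      0.0005] F [-5.  -1.4  5.7] open 0.574 g 33.21838438510895 vel 0.003 j [-0.05  0.67  1.51 -0.    0.96 -0.  ]
```

View pics/m4.png

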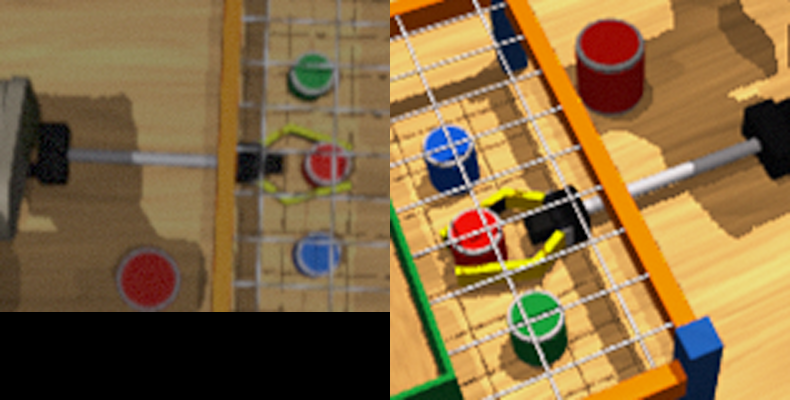

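Jaws are now closed against the red tin: arms at about rows 145 and 188 beside the lid at (326,163). Grip force is 33 N. Drawing it out gently.

{"method": "apply_moves", "body": {
  "newtons": 36,
  "targets": [
    {"dp": [0,0,0],"angular": [0,0,0],"hand": -0.3},
    {"dp": [0.003,0,0],"angular": [0,0,0],"hand": -0.3},
    {"dp": [0.006,0,0],"angular": [0,0,0],"hand": -0.3},
    {"dp": [0.01,0,0],"angular": [0,0,0],"hand": -0.3},
    {"dp": [0.01,0,0],"angular": [0,0,0],"hand": -0.3},
    {"dp": [0.01,0,0],"angular": [0,0,0],"hand": -0.3},
    {"dp": [0.01,0,0],"angular": [0,0,0],"hand": -0.3},
    {"dp": [0.01,0,0],"angular": [0,0,0],"hand": -0.3},
    {"dp": [0.01,0,0],"angular": [0,0,0],"hand": -0.3},
    {"dp": [0.006,0,0],"angular": [0,0,0],"hand": -0.3},
    {"dp": [0.003,0,0],"angular": [0,0,0],"hand": -0.3},
    {"dp": [0,0,0],"angular": [0,0,0],"hand": -0.3}
  ]
}}

```text
t: 8.4
eef_pos: [0.5711, 0.1654, 0.0099]
orientation: [[0.049, 0.999, 0.002], [0.999, -0.049, -0.0], [0.0, 0.002, -1.0]]
wrist_force: [0.4, -1.0, 5.8]
opening: 0.571
gripper_force: 36.6
```

```bash
python3 rel.py 0.609 0.341 0.006; python3 - <<'E'
from h import *
a=eyes.read_camera('top');b=eyes.read_camera('scene')
A=cv2.resize(a[140:260,225:375],None,fx=2.6,fy=2.6,interpolation=cv2.INTER_CUBIC);B=cv2.resize(b[140:300,190:350],(400,400),interpolation=cv2.INTER_CUBIC)
A=cv2.copyMakeBorder(A,0,400-A.shape[0],0,0,0);cv2.imwrite('pics/m5.png',np.hstack([A,B])[:,:,::-1])
E
```

```text
t 8.4 tcp [0.5711 0.1654 0.0099] dp [0.1772 0.0293 0.004 ] rot [ 0.0017 -0.      0.0015] F [ 0.4 -1.   5.8] open 0.571 g 36.551159620285034 vel 0.009 j [ 0.08  0.69  1.45 -0.    1.    0.13]
```

View pics/m5.png

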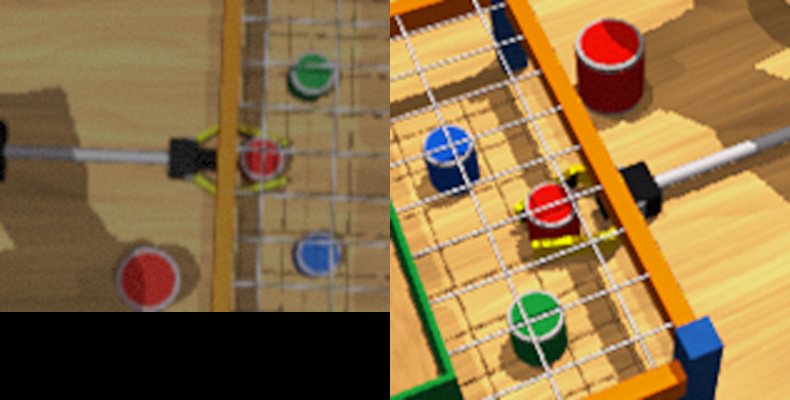

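The red tin travels with the jaws (lid now at (263,159)), and green and blue haven't moved. Continuing.

{"method": "apply_moves", "body": {
  "targets": [
    {"dp": [0.005,0,0],"angular": [0,0,0],"hand": -0.3},
    {"dp": [0.01,0,0],"angular": [0,0,0],"hand": -0.3},
    {"dp": [0.01,0,0],"angular": [0,0,0],"hand": -0.3},
    {"dp": [0.01,0,0],"angular": [0,0,0],"hand": -0.3},
    {"dp": [0.01,0,0],"angular": [0,0,0],"hand": -0.3},
    {"dp": [0.01,0,0],"angular": [0,0,0],"hand": -0.3},
    {"dp": [0.01,0,0],"angular": [0,0,0],"hand": -0.3},
    {"dp": [0.01,0,0],"angular": [0,0,0],"hand": -0.3},
    {"dp": [0.01,0,0],"angular": [0,0,0],"hand": -0.3},
    {"dp": [0.01,0,0],"angular": [0,0,0],"hand": -0.3},
    {"dp": [0.01,0,0],"angular": [0,0,0],"hand": -0.3},
    {"dp": [0.01,0,0],"angular": [0,0,0],"hand": -0.3},
    {"dp": [0.01,0,0],"angular": [0,0,0],"hand": -0.3},
    {"dp": [0.01,0,0],"angular": [0,0,0],"hand": -0.3},
    {"dp": [0.006,0,0],"angular": [0,0,0],"hand": -0.3},
    {"dp": [0.004,0,0],"angular": [0,0,0],"hand": -0.3},
    {"dp": [0,0,0],"angular": [0,0,0],"hand": -0.3},
    {"dp": [0,0,0],"angular": [0,0,0],"hand": -0.3}
  ]
}}

```text
t: 10.3
eef_pos: [0.578, 0.3103, 0.0099]
orientation: [[0.049, 0.999, 0.001], [0.999, -0.049, 0.001], [0.001, 0.001, -1.0]]
wrist_force: [-0.3, -0.9, 6.0]
opening: 0.573
gripper_force: 36.6
```

```bash
python3 rel.py 0.609 0.341 0.006; python3 - <<'E'
from h import *
a=eyes.read_camera('top');b=eyes.read_camera('scene')
A=cv2.resize(a[140:260,185:335],None,fx=2.6,fy=2.6,interpolation=cv2.INTER_CUBIC);B=cv2.resize(b[140:300,190:350],(400,400),interpolation=cv2.INTER_CUBIC)
A=cv2.copyMakeBorder(A,0,400-A.shape[0],0,0,0);cv2.imwrite('pics/m6.png',np.hstack([A,B])[:,:,::-1])
E
```

```text
t 10.3 tcp [0.578  0.3103 0.0099] dp [0.0322 0.0294 0.004 ] rot [ 0.0013 -0.0006  0.0012] F [-0.3 -0.9  6. ] open 0.573 g 36.5955126285553 vel 0.002 j [0.31 0.77 1.25 0.   1.11 0.36]
```

View pics/m6.png

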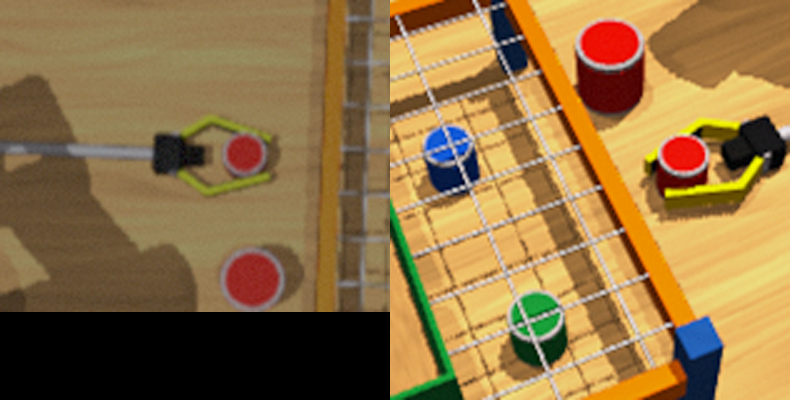

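The red tin stands clear of the shelf at left-crop (244,155), well in front of the beam at column ~328. Next I release and lift off.

{"method": "apply_moves", "body": {
  "targets": [
    {"dp": [0,0,0],"angular": [0,0,0],"hand": 0.15},
    {"dp": [0,0,0],"angular": [0,0,0],"hand": 0.2},
    {"dp": [0,0,0],"angular": [0,0,0],"hand": 0.27},
    {"dp": [0,0,0],"angular": [0,0,0],"hand": 0.35},
    {"dp": [0,0,0],"angular": [0,0,0],"hand": 0.5},
    {"dp": [0,0,0],"angular": [0,0,0],"hand": 0.9},
    {"dp": [0,0,0],"angular": [0,0,0],"hand": 0.95},
    {"dp": [0,0,0],"angular": [0,0,0],"hand": 0.95},
    {"dp": [0,0,-0.005],"angular": [0,0,0],"hand": 0.95},
    {"dp": [0,0,-0.015],"angular": [0,0,0],"hand": 0.95},
    {"dp": [0,0,-0.03],"angular": [0,0,0],"hand": 0.95},
    {"dp": [0,0,-0.03],"angular": [0,0,0],"hand": 0.95},
    {"dp": [0,0,-0.03],"angular": [0,0,0],"hand": 0.95},
    {"dp": [0,0,-0.03],"angular": [0,0,0],"hand": 0.95},
    {"dp": [0,0,-0.03],"angular": [0,0,0],"hand": 0.95},
    {"dp": [0,0,0],"angular": [0,0,0],"hand": 0.95},
    {"dp": [0,0,0],"angular": [0,0,0],"hand": 0.95}
  ]
}}

```text
t: 12.1
eef_pos: [0.5778, 0.3095, 0.1806]
orientation: [[0.05, 0.999, 0.002], [0.999, -0.05, 0.001], [0.001, 0.002, -1.0]]
wrist_force: [0.5, 0.2, -0.8]
opening: 0.976
gripper_force: 0.0
```

```bash
python3 rel.py 0.609 0.341 0.006; python3 - <<'E'
from h import *
b=eyes.read_camera('scene')
cv2.imwrite('pics/m7.png',cv2.resize(b[100:310,190:470],(790,592),interpolation=cv2.INTER_CUBIC)[:,:,::-1])
E
```

```text
t 12.1 tcp [0.5778 0.3095 0.1806] dp [0.0329 0.0293 0.1747] rot [ 0.0017 -0.0006  0.0003] F [ 0.5  0.2 -0.8] open 0.976 g 0.0 vel 0.035 j [ 0.31  0.6   1.06 -0.    1.48  0.36]
```

View pics/m7.png

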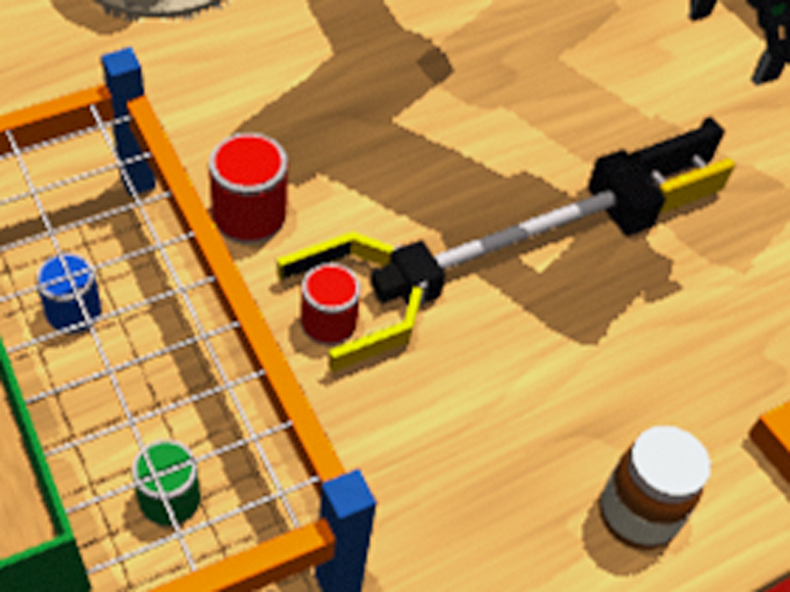

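The red tin stands upright at (330,300), clear of the shelf, with the jaws open around it. The gripper is clear.

```bash
python3 -c "
from workcell import env
print(env.hand_in())"
```

```text
the job is handed in; nothing more can be done
None
```

I drew the red tin out with the reacher and handed the job in: it stands upright in front of the shelf, the reacher lies on the bench with its jaws open, and the green and blue tins are where they were.

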